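# Hold a lamp cartridge seated in the bayonet tester

## Robot

A 6-joint arm with a two-finger parallel gripper is mounted at the origin on a cart in front of the work surface, level with it; the furniture and walls round the work are solid. World frame = base frame: x ahead of the robot, y to its left, z up, the work surface at z = 0. Lengths are in m, angles in degrees, forces in N, time in s.
With the tool pointing down it reaches from about 0.275 to 0.75 m from the base axis. Payload 10.2 kg.
Tool frame: the origin (TCP) lies at the very end of the fingers, on their centre line; the grasp point (between the pads) lies 19 mm behind it; z points along the fingers, x is the direction in which the jaws open and shut, and the axes are right-handed (so a half turn about z gives the same grasp; the last joint's range is limited). The gripper opens to 88 mm and grips with 3 to 60 N. Pads are 18 mm wide; open, the fingers measure 123 mm over their backs; the gripper's body (75 mm by 187 mm) begins 45 mm behind the grasp point.
Start: joints at [62.487, 17.928, 85.812, -0, 76.261, -12.8], TCP at [0.133, 0.508, 0.239] pointing down, gripper open.
Joint ranges: [-168.41, 168.41], [-55.51, 124.54], [10.69, 146.95], [-70.63, 250.63], [1, 178], [-165.06, 165.06]. Speed limits (degrees/s): [136.94, 136.94, 172.46, 180, 180, 180].

## Interface

Orientations are given as [roll, pitch, yaw] about the fixed x, y, z axes, in that order (R = Rz(yaw) Ry(pitch) Rx(roll)).
In Python, from cell import get_obs, get_image, camera_model, sign_off gives the robot as it stands.
- The arm moves only by the shell command python3 -m handwheel 'ROWS'. ROWS is JSON, a list of rows, each a list of 7 numbers: the shift along the world's x, y, z in m, then the turn, a rotation vector about the world's x, y, z in rad, then the closure, from 0 (fully open) to 1 (shut). In form: [[dx, dy, dz, ax, ay, az, hand], ...]. A call has 1 to 10 rows; each row is the pose to reach, as a shift and turn from the pose commanded when the call began; what a row does not reach only later rows make up. A row lasts 1/10 s, in which the tool goes at most 50 mm and 8.59 degrees, less where a joint would pass 70% of its speed; a pose out of reach is approached as far as the arm can. A call with a gripper value outside its range is refused whole. The fingers move at their own pace and stop on an object; the grip force is fixed at half the most. Time passes only in rows, so rows that repeat a pose let the fingers close. It gives the time, the measured TCP pose, the force and the opening at its end, in the units of the state.
- get_obs(): the state, without advancing time (a new reading comes with each control period).
- get_image(name): name is "scene" or "side" or "wrist"; returns the picture (420x560x3 uint8, red, green, blue); there is no depth.
- camera_model(name): a dict with "vertical_fov" (degrees; the focal length in pixels is half the picture's height over the tangent of half this angle, whatever the lens; pixels are square), "cx", "cy" (the principal point, pixels), "rvec" (rotation vector, rad) and "tvec" (3), from world to camera coordinates, as OpenCV has them. Camera axes: x right, y down, z forward; pixel columns grow to the right and rows downward; lengths in m; the calibration is good to about 2 mm. A picture is of the moment at which its call begins: read the wrist's pose just before it. camera_model takes no time and is no camera call; for the wrist camera it gives the pose at the moment of the call.
- sign_off(): hands the job in, once; it reports no verdict.
The state is a dict: "time": time; "joint_pos": joint angles; "dq": joint speeds; "joint_torque": joint torques, N m; "tcp_pos": TCP position; "ee_rot": TCP orientation; "force": force on the tool from outside, world axes, zero at the start; "torque": the same for the moment, N m; "finger_gap": finger opening in m.
Only numpy, scipy, OpenCV 4.12 (cv2) and the standard library are available. Lean on these libraries where they do the work, as an engineer would, in place of code of your own. Each camera call takes 0.05 s, during which the arm holds its last target.

## Task

Take the lamp cartridge (oblong head with a lens on top) out of its storage block and plug its oblong foot into the matching slot of the bayonet lamp tester. Push it in against the spring until its collar is down on the tester's plate, then twist it a quarter turn clockwise seen from above, as far as it goes, and finish while still gripping it there, pushed in and turned: the tester's spring turns it back if you let go. Leave the blanking cap in the other seat, and the sample bottles and the beaker, where they are.

Things in the scene. Friction and masses are not known exactly. Their poses are not given: they have to be found in the camera images.
- lamp_grip (a point): Grip centre of the loose lamp cartridge (0.1 to 0.2 kg), z up. Black upright head to grip: 26 mm along x, 40 along y, from 21 mm below this point to 19 above; lens ends 26 mm above. Below it a round steel collar, 50 mm wide, 6 thick, underside 27 mm below this point (fingertips stay above it). Half-turn symmetric. Starts upright in a seat of the storage block, collar on its top; lift straight out.
- lamp_foot (a point): Centre of the underside of the cartridge's foot, 52 mm below the grip centre, same axes. Brass foot: 12 mm along x, 24 mm along y, 16 mm tall, its lowest 4 mm narrowed to 9 x 21 mm. Above it a round neck, 11 mm wide, 9 mm long, up to the collar's underside (25 mm above this point). Hidden in the seat at the start.
- slot (a point): Centre of the slot's mouth on the top face of the tester, a fixed grey box 110 x 110 mm, 55 high, with a 6 mm aluminium top plate. Slot: 14.4 mm along x, 26.4 mm along y, z up; takes the foot either way round. Under it a sprung socket with a matching pocket (14 x 26 mm): the foot enters freely until the collar is 8 mm above the plate, then must be pushed down 8 mm until the collar lies on it.
- socket_push (a joint): How far the tester's socket is pushed down, m: 0 at rest, 0.008 when the collar lies on the plate. Spring: 3 N at first, 8 N at the end. Only beyond about 0.005 does the foot clear the plate's underside and can turn.
- socket_turn (a joint): How far the tester's socket is turned clockwise seen from above (from the slot's +y towards its +x), rad: 0 at rest (pocket in line with the slot), 1.48 at the stop. Turns with the foot in its pocket, with up to about 0.15 rad of play, against a torsion spring (0.02 to 0.11 N m) that turns it back if let go.
- stand: Fixed storage block, grey plastic, 76 mm along x, 176 mm along y, 34 mm high; origin at the centre of its underside. Two round seats (30 mm holes, 29 mm deep) at y = -46 and +46 mm: one holds the lamp cartridge, the other the blanking cap.
- cap_mid (a point): Middle of the knob of the blanking cap in the other seat: a round black knob 30 mm in diameter on a 44 mm flange, its top 12 mm above this point. A bystander, loose.
- sample_0_mid (a point): Half-way up a small white screw-cap sample bottle, 41 mm in diameter, 74 mm tall, standing on the worktop. A bystander, loose.
- sample_1_mid (a point): Half-way up a second such sample bottle. A bystander, loose.
- beaker_50_mid (a point): Half-way up a small glass beaker, 50 mm in diameter, 60 mm tall, standing on the worktop. A bystander, loose.
- nozzle (a point): Foremost point of the big fixed dark instrument at the back of the bench, an obstacle: a block with a nozzle, 40 mm wide, that juts out over the bench from the instrument's front (80 mm farther from the robot), from 0.15 to 0.29 m above the worktop, about in the middle between the two sides. Swing the arm across on the robot's side of it.
Not all that is in view belongs to the job. Leave any blue or green look-alike of the part that bears lamp_grip alone.

How it is judged:
By the outcome, as a careful person would: the job done as asked, in the order asked, and still so for the second after the job is handed in, while the arm keeps its last pose, push and grip.
It also fails if it takes over 43 s, if anything falls off the work surface, if the arm or the gripper's body presses on something with over 40 N, if the wrist force passes 120 N, or if a joint passes its speed limit or range.

## Working session

There is one attempt and no reset: what is moved stays moved. The work goes in short steps, Python scripts to look and compute and a shell command to move; the robot and the scene stay as the last step left them, time stands still between calls to the robot, and variables do not carry over. Pictures are saved under pics/ and viewed, and the job is handed in when it is done.

```bash
mkdir -p pics; ls
cat > h.py <<'E'
import numpy as np, cv2
from cell import get_obs,get_image,camera_model
def K(m): 
    f=210/np.tan(np.radians(m["vertical_fov"])/2); return f
def ray(m,u,v):
    R=cv2.Rodrigues(np.array(m["rvec"],float))[0]; t=np.array(m["tvec"],float).ravel()
    d=R.T@np.array([(u-m["cx"])/K(m),(v-m["cy"])/K(m),1]); return -R.T@t,d
def onz(m,u,v,z):
    c,d=ray(m,u,v); return c+d*(z-c[2])/d[2]
def proj(m,p):
    R=cv2.Rodrigues(np.array(m["rvec"],float))[0]; q=R@np.array(p)+np.array(m["tvec"]).ravel()
    return q[:2]/q[2]*K(m)+[m["cx"],m["cy"]]
def snap(n,f):
    m=camera_model(n); im=get_image(n); cv2.imwrite(f"pics/{f}.png",im[:,:,::-1]); 
    import json; json.dump({k:np.array(v).tolist() if not isinstance(v,str) else v for k,v in m.items()},open(f"pics/{f}.json","w")); return m,im
E
python3 - <<'E'
from h import *
for n in("scene","side","wrist"):
    m,_=snap(n,n+"0"); print(n,m,ray(m,280,210))
print(get_obs())
E
```

```text
pics
scene {'vertical_fov': 53.207673038759104, 'cx': 285.35707830718263, 'cy': 216.593995577132, 'rvec': array([ 1.86733535, -1.7275875 ,  0.61854727]), 'tvec': array([-0.08540787,  0.51470518,  0.96300637])} (array([-0.22216988, -0.12081593,  1.06566469]), array([ 0.65526883,  0.07924919, -0.75150043]))
side {'vertical_fov': 54.03875734297985, 'cx': 280.14280453893224, 'cy': 207.99580656381167, 'rvec': array([ 0.1187453 , -2.56787889,  1.67628896]), 'tvec': array([0.57650015, 0.19086485, 0.90992746])} (array([0.48429987, 0.81170979, 0.55075462]), array([ 0.103223  , -0.90809092, -0.40588139]))
wrist {'vertical_fov': 64.61161107562472, 'cx': 280.4373554443728, 'cy': 209.132600225134, 'rvec': array([-2.31252635, -1.78290744, -0.23790487]), 'tvec': array([-0.52551801, -0.03523528,  0.38862466])} (array([0.06763608, 0.52610124, 0.3835136 ]), array([ 0.25685156, -0.07019025, -0.96390309]))
{'time': 0.15, 'joint_pos': array([ 6.24887775e+01,  1.79507673e+01,  8.58409247e+01,  1.14920694e-04,
        7.62610636e+01, -1.28011377e+01]), 'dq': array([ 0.00609783, -0.12083086, -0.1623132 ,  0.06397144, -0.00777649,
       -0.00080352]), 'joint_torque': array([ 2.83736394e-03, -4.02301168e+01, -2.52315313e+01,  6.95211603e-02,
        3.43961839e-02, -3.02501849e-05]), 'tcp_pos': array([0.13325469, 0.50763248, 0.23832454]), 'ee_rot': array([-1.79988202e+02,  5.14195954e-02,  7.52898931e+01]), 'force': array([-0.09986873,  0.30583918, -0.28737117]), 'torque': array([0.01302514, 0.01654139, 0.03943258]), 'finger_gap': 0.0882115522743507}
```

View pics/scene0.png

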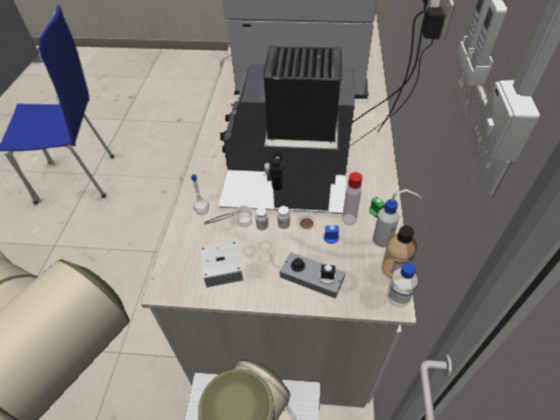

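View pics/side0.png

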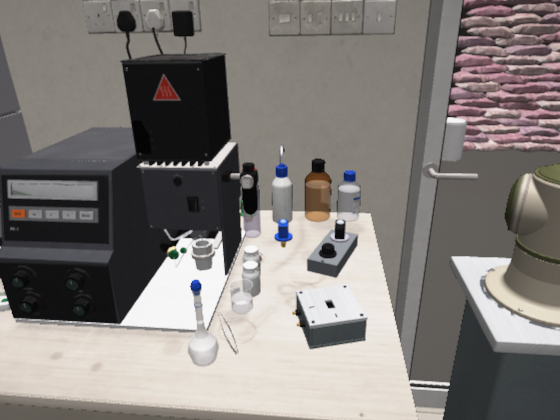

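View pics/wrist0.png

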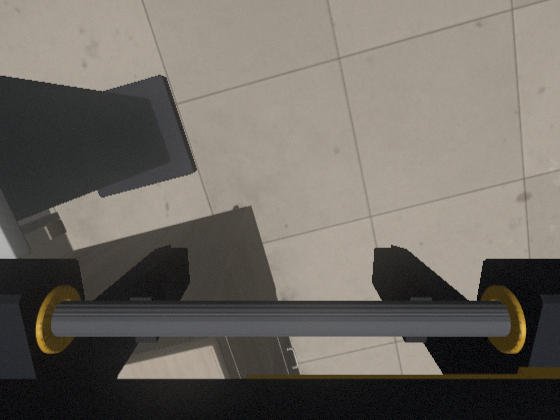

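Candidates for the lamp are: the black head in the storage block at scene (327,271), the round black cap at (298,264), a blue look-alike at (332,232), and a green one at (378,205). By the description I choose (327,271). The tester is at (221,262). Next I check the choice in a close crop.

Run:
```python
import cv2,numpy as np
a=cv2.imread("pics/scene0.png"); b=cv2.imread("pics/side0.png")
c=cv2.resize(a[245:300,270:355],(0,0),fx=8,fy=8,interpolation=2)[:, :640]
cv2.imwrite("pics/c1.png",c)
cv2.imwrite("pics/c2.png",cv2.resize(a[235:290,190:255],(0,0),fx=8,fy=8,interpolation=2))
cv2.imwrite("pics/c3.png",cv2.resize(b[210:350,285:385],(0,0),fx=4.2,fy=4.2,interpolation=2))
```

```text
(no output)
```

View pics/c1.png

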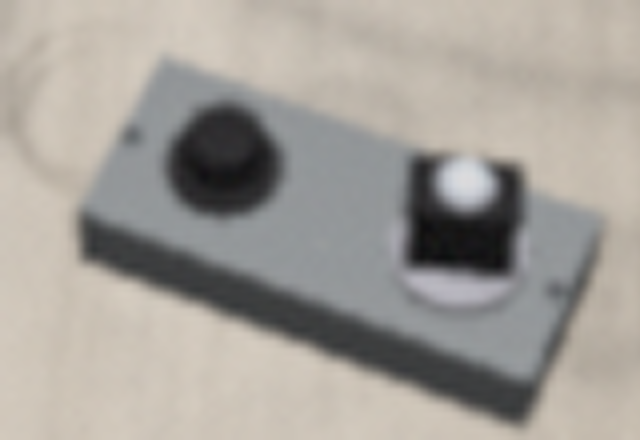

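View pics/c2.png

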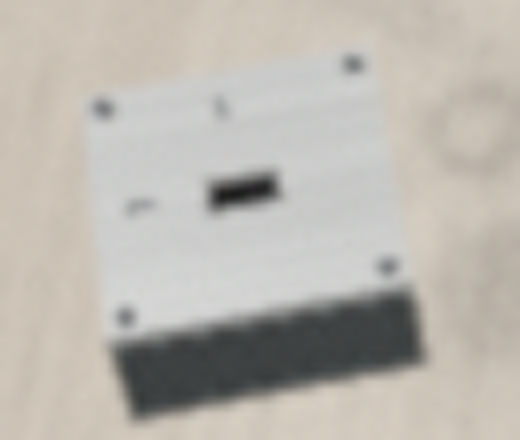

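View pics/c3.png

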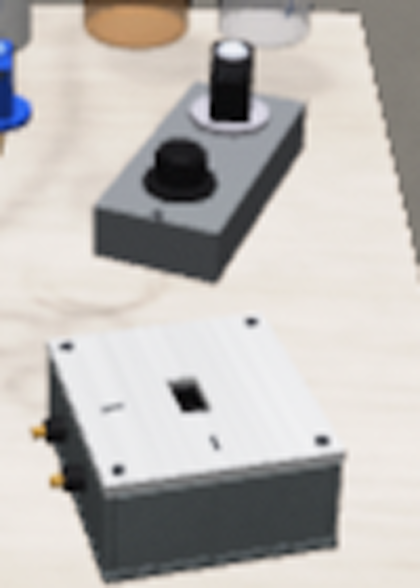

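The crop confirms the choice: the part at (327,271) has an oblong black head, a white lens and a steel collar. The part at (298,264) is the round cap.

Run:
```python
from h import *
import json
s=json.load(open("pics/scene0.json")); d=json.load(open("pics/side0.json"))
S=lambda x,y,ox,oy,f:(ox+(x+.5)/f-.5,oy+(y+.5)/f-.5)
print("lens",onz(s,*S(466,183,270,245,8),.084), onz(d,*S(233,47,285,210,4.2),.084))
print("cap",onz(s,*S(225,135,270,245,8),.06),onz(d,*S(182,153,285,210,4.2),.06))
print("slot",onz(s,*S(244,190,190,235,8),.055),onz(d,*S(189,394,285,210,4.2),.055))
print("slot c", [onz(s,*S(x,y,190,235,8),.055)[:2] for x,y in((207,185),(275,173),(280,193),(211,211))])
print("plate screws", [onz(s,*S(x,y,190,235,8),.055)[:2] for x,y in((104,108),(352,64),(387,266),(125,317))])
print("plate screws side", [onz(d,*S(x,y,285,210,4.2),.055)[:2] for x,y in((66,346),(251,322),(322,440),(118,469))])
print("stand", [onz(s,*S(x,y,270,245,8),.034)[:2] for x,y in((165,58),(603,218),(530,380),(82,215))])
print("headtop", [onz(s,*S(x,y,270,245,8),.08)[:2] for x,y in((410,155),(522,163),(518,215),(410,205))])
for n,u,v in(("b0",262,222),("b1",284,220),("bk",244,222)): print(n,onz(s,u,v,.015))
print("bk",onz(s,244,215,.06),"bot",onz(d,251,270,.037),onz(d,251,285,.037),onz(d,242,300,.03))
print("nozzle",onz(s,277,160,.29),onz(s,277,187,.15))
o=get_obs(); m=camera_model("wrist"); c,r=ray(m,m["cx"],m["cy"]);
R=cv2.Rodrigues(np.radians(0)*np.ones(3))[0]
print(c-o["tcp_pos"],r)
```

```text
lens [ 0.43148326 -0.16943561  0.084     ] [ 0.43840136 -0.17308371  0.084     ]
cap [ 0.46173824 -0.08374506  0.06      ] [ 0.46946956 -0.07805329  0.06      ]
slot [0.45958775 0.14356028 0.055     ] [0.46638187 0.14385518 0.055     ]
slot c [array([0.46079224, 0.15752409]), array([0.46788674, 0.13356598]), array([0.45923406, 0.13015672]), array([0.44956365, 0.15387336])]
plate screws [array([0.49240774, 0.2026465 ]), array([0.5193474 , 0.11344577]), array([0.43066845, 0.08611585]), array([0.40248659, 0.17580879])]
plate screws side [array([0.52565869, 0.11042729]), array([0.43556219, 0.08309369]), array([0.40751034, 0.17273234]), array([0.49753114, 0.19998662])]
stand [array([ 0.51259765, -0.05800854]), array([ 0.45329859, -0.22157679]), array([ 0.38441034, -0.19564973]), array([ 0.44073783, -0.03322822])]
headtop [array([ 0.44443107, -0.14983221]), array([ 0.44393066, -0.18902616]), array([ 0.42225713, -0.18780353]), array([ 0.42362293, -0.15043018])]
b0 [0.63808499 0.04373244 0.015     ]
b1 [ 0.65159092 -0.02703746  0.015     ]
bk [0.63394082 0.10233978 0.015     ]
bk [0.62580155 0.09701373 0.06      ] bot [0.64626647 0.00735174 0.037     ] [0.63599263 0.06744607 0.037     ] [0.64761918 0.11299365 0.03      ]
nozzle [ 0.63535486 -0.01409457  0.29      ] [ 0.66855429 -0.00657658  0.15      ]
[-0.06561283  0.01847992  0.14526463] [ 0.25483039 -0.06812051 -0.96458337]
```

```bash
python3 -m handwheel '[[0.33,-0.365,0,0,0,-1.02,0],[0.33,-0.365,0,0,0,-1.02,0],[0.33,-0.365,0,0,0,-1.02,0],[0.33,-0.365,0,0,0,-1.02,0],[0.33,-0.365,0,0,0,-1.02,0],[0.33,-0.365,0,0,0,-1.02,0],[0.33,-0.365,0,0,0,-1.02,0],[0.33,-0.365,0,0,0,-1.02,0],[0.33,-0.365,0,0,0,-1.02,0],[0.33,-0.365,0,0,0,-1.02,0]]'
python3 -m handwheel '[[0,0,0,0,0,0,0],[0,0,0,0,0,0,0]]'
python3 - <<'E'
from h import *
snap("wrist","w1"); o=get_obs(); print(o["tcp_pos"],o["ee_rot"],o["dq"])
E
```

```text
time: 1.15
tcp_pos: [0.4646, 0.1406, 0.2386]
ee_rot: [180.0, 0.0, 16.8]
force: [0.7, 1.3, 0.6]
finger_gap: 0.0878
time: 1.35
tcp_pos: [0.4633, 0.1424, 0.2383]
ee_rot: [-180.0, 0.1, 16.8]
force: [-1.1, 0.4, 0.1]
finger_gap: 0.0881
[0.46286033 0.1431618  0.23849725] [-1.79975834e+02  4.20850065e-02  1.68461125e+01] [ 1.36289682 -0.65261262  0.35611063 -0.02079767 -0.02833878  0.00393759]
```

View pics/w1.png

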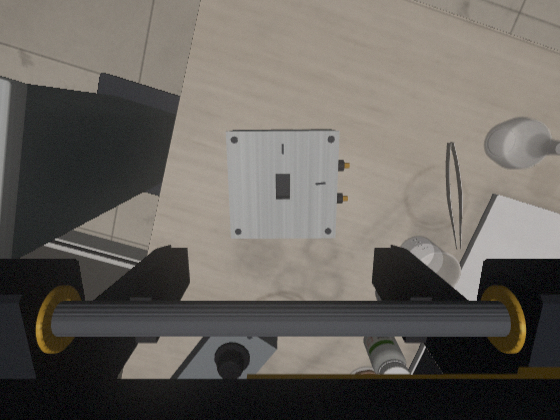

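```bash
cat > slot.py <<'E'
from h import *
import json
m=json.load(open("pics/w1.json")); a=cv2.imread("pics/w1.png"); g=cv2.cvtColor(a,6)
msk=np.zeros_like(g); msk[132:236,230:336]=(g[132:236,230:336]<110)*255
n,l,st,ce=cv2.connectedComponentsWithStats(msk)
for i in range(1,n):
    if st[i,4]>8: print(st[i],ce[i],onz(m,*ce[i],.055))
cnt=max(cv2.findContours(msk,0,1)[0],key=cv2.contourArea); r=cv2.minAreaRect(cnt); b=cv2.boxPoints(r); print(r,[onz(m,*p,.055)[:2].round(4) for p in b])
w=(g>165).astype(np.uint8); w[:,:200]=0;w[:,360:]=0;w[:110]=0;w[250:]=0
# plate
pl=cv2.morphologyEx(w,cv2.MORPH_OPEN,np.ones((5,5)))
c=max(cv2.findContours(pl,0,1)[0],key=cv2.contourArea); r=cv2.minAreaRect(c); b=cv2.boxPoints(r); P=np.array([onz(m,*p,.055)[:2] for p in b]); print(r,P.round(4),P.mean(0))
E
python3 slot.py; python3 -c "
import cv2;a=cv2.imread('pics/w1.png');cv2.imwrite('pics/w1c.png',cv2.resize(a[150:220,250:320],(0,0),fx=8,fy=8,interpolation=2))"
```

```text
[231 137   7   6  36] [233.83333333 139.55555556] [0.40577887 0.17629391 0.055     ]
[328 136   7   7  37] [330.59459459 138.83783784] [0.49545709 0.20395881 0.055     ]
[282 144   2  10  19] [282.47368421 148.73684211] [0.45352145 0.18145742 0.055     ]
[276 174  14  25 350] [282.5 186. ] [0.46426348 0.14600857 0.055     ]
[316 182   9   3  15] [319.8        183.13333333] [0.49928256 0.15959604 0.055     ]
[235 229   6   6  30] [237.66666667 231.2       ] [0.43330685 0.08653516 0.055     ]
[325 228   6   6  30] [327.5        230.66666667] [0.52298136 0.11412625 0.055     ]
((282.5, 186.0), (24.0, 13.0), 90.0) [array([0.4545, 0.1558]), array([0.4669, 0.1595]), array([0.4742, 0.136 ]), array([0.4615, 0.1322])]Traceback (most recent call last):
  File "slot.py", line 12, in <module>
    c=max(cv2.findContours(pl,0,1)[0],key=cv2.contourArea); r=cv2.minAreaRect(c); b=cv2.boxPoints(r); P=np.array([onz(m,*p,.055)[:2] for p in b]); print(r,P.round(4),P.mean(0))
ValueError: max() iterable argument is empty
```

View pics/w1c.png

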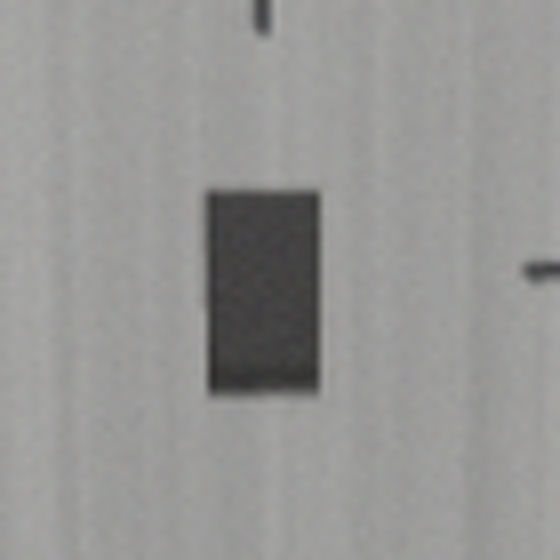

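```bash
python3 -m handwheel '[[0,0,0,0,0,-0.15,0],[0,0,0,0,0,-0.3,0],[0,0,0,0,0,-0.45,0],[0,0,0,0,0,-0.6,0],[0,0,0,0,0,-0.75,0],[0,0,0,0,0,-0.9,0],[0,0,0,0,0,-1.05,0],[0,0,0,0,0,-1.2,0],[0,0,0,0,0,-1.35,0],[0,0,0,0,0,-1.48,0]]'
python3 -m handwheel '[[0,0,0,0,0,-0.09,0],[0,0,0,0,0,-0.09,0],[0,0,0,0,0,-0.09,0]]'
python3 - <<'E'
from h import *
snap("wrist","w2"); o=get_obs(); print(o["tcp_pos"],o["ee_rot"],o["dq"])
E
```

```text
time: 2.4
tcp_pos: [0.4624, 0.1441, 0.2389]
ee_rot: [-180.0, 0.0, -68.2]
force: [-0.4, -0.5, -1.1]
finger_gap: 0.0882
time: 2.7
tcp_pos: [0.4628, 0.1436, 0.2389]
ee_rot: [-180.0, 0.0, -72.9]
force: [-0.2, 0.8, 0.2]
finger_gap: 0.0882
[0.46293303 0.14342508 0.2388457 ] [-1.79992290e+02  3.26826806e-03 -7.29126706e+01] [-0.42179939  0.18308739 -0.26781739  0.01915375 -0.14751344  0.3448647 ]
```

View pics/w2.png

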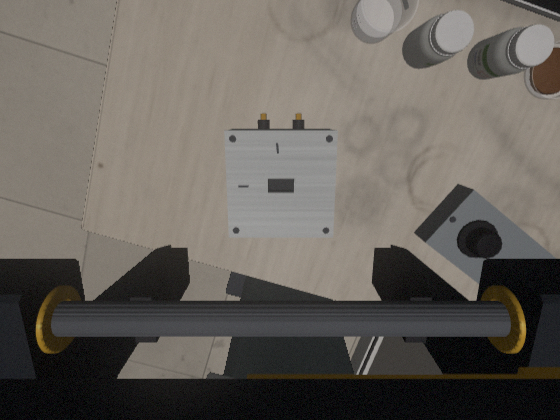

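```bash
cat > s2.py <<'E'
from h import *
import json
def comps(f):
    m=json.load(open(f"pics/{f}.json")); g=cv2.cvtColor(cv2.imread(f"pics/{f}.png"),6)
    msk=np.zeros_like(g); msk[132:236,230:335]=(g[132:236,230:335]<110)*255
    n,l,st,ce=cv2.connectedComponentsWithStats(msk)
    out=[]
    for i in range(1,n):
        if st[i,4]>25: p=onz(m,*ce[i],.055)[:2]; out.append(p); print(f,st[i],ce[i].round(1),p.round(4))
    return np.array(out)
A=comps("w1");B=comps("w2")
print(A[[0,1,3,4]].mean(0) if len(A)==5 else 0,B.mean(0))
E
python3 s2.py
```

```text
w1 [231 137   7   6  36] [233.8 139.6] [0.4058 0.1763]
w1 [328 136   7   7  37] [330.6 138.8] [0.4955 0.204 ]
w1 [276 174  14  25 350] [282.5 186. ] [0.4643 0.146 ]
w1 [235 229   6   6  30] [237.7 231.2] [0.4333 0.0865]
w1 [325 228   6   6  30] [327.5 230.7] [0.523  0.1141]
w2 [230 135   6   7  36] [232.4 138.1] [0.4958 0.2038]
w2 [326 135   7   8  43] [329.  138.4] [0.5231 0.1141]
w2 [268 179  26  14 364] [280.5 185.5] [0.4648 0.1454]
w2 [233 227   7   7  34] [235.8 230.1] [0.4058 0.1761]
w2 [323 227   6   7  30] [325.6 230. ] [0.4334 0.0864]
[0.46438104 0.14522854] [0.46456609 0.1451621 ]
```

```bash
python3 -m handwheel '[[-0.028,-0.314,0,0,0,1.272,0],[-0.028,-0.314,0,0,0,1.272,0],[-0.028,-0.314,0,0,0,1.272,0],[-0.028,-0.314,0,0,0,1.272,0],[-0.028,-0.314,0,0,0,1.272,0],[-0.028,-0.314,0,0,0,1.272,0],[-0.028,-0.314,0,0,0,1.272,0],[-0.028,-0.314,0,0,0,1.272,0],[-0.028,-0.314,0,0,0,1.272,0],[-0.028,-0.314,0,0,0,1.272,0]]'
python3 -m handwheel '[[0,0,0,0,0,0,0],[0,0,0,0,0,0,0]]'
python3 - <<'E'
from h import *
snap("wrist","w3"); o=get_obs(); print(o["tcp_pos"],o["ee_rot"],o["dq"])
E
```

```text
time: 3.75
tcp_pos: [0.4352, -0.1716, 0.2386]
ee_rot: [-180.0, 0.0, 0.1]
force: [0.8, 0.0, 0.1]
finger_gap: 0.0882
time: 3.95
tcp_pos: [0.4354, -0.1709, 0.2388]
ee_rot: [-180.0, -0.0, -0.3]
force: [0.2, 1.0, -0.1]
finger_gap: 0.0883
[ 0.43539655 -0.17092781  0.23874066] [-1.79998077e+02 -3.17092556e-03 -2.84235867e-01] [ 0.05038377  0.04665165 -0.04421645 -0.05033628  0.02753217 -0.30890765]
```

View pics/w3.png

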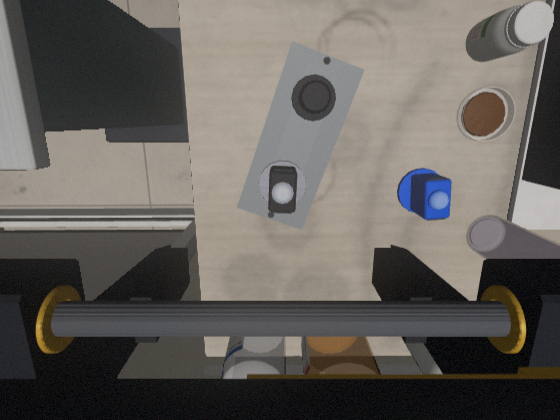

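Run:
```python
from h import *
import json
m=json.load(open("pics/w3.json")); a=cv2.imread("pics/w3.png"); g=cv2.cvtColor(a,6)
k=np.zeros_like(g); k[160:216,265:300]=(g[160:216,265:300]<70)*255
c=max(cv2.findContours(k,0,1)[0],key=cv2.contourArea); r=cv2.minAreaRect(c); print(r,onz(m,*r[0],.08))
col=np.zeros_like(g); h=a.astype(int)
cv2.imwrite("pics/w3c.png",cv2.resize(a[150:230,240:330],(0,0),fx=7,fy=7,interpolation=2))
s=json.load(open("pics/scene0.json"));d=json.load(open("pics/side0.json"))
def tri(p,q):
    c1,d1=ray(s,*p);c2,d2=ray(d,*q); t=np.linalg.lstsq(np.c_[d1,-d2],c2-c1,rcond=None)[0]; return (c1+d1*t[0]+c2+d2*t[1])/2
print("amber cap",tri((404,234),(318,166)),"white r",tri((408,271),(349,176)),"blue cap clr",tri((391,207),(282,171)))
```

```text
((282.2070617675781, 189.20382690429688), (27.125560760498047, 46.36330032348633), 2.0454084873199463) [ 0.43678226 -0.16605241  0.08      ]
amber cap [ 0.50015652 -0.36869384  0.16864842] white r [ 0.40559272 -0.37685703  0.13513184] blue cap clr [ 0.60552181 -0.34396267  0.15908141]
```

View pics/w3c.png

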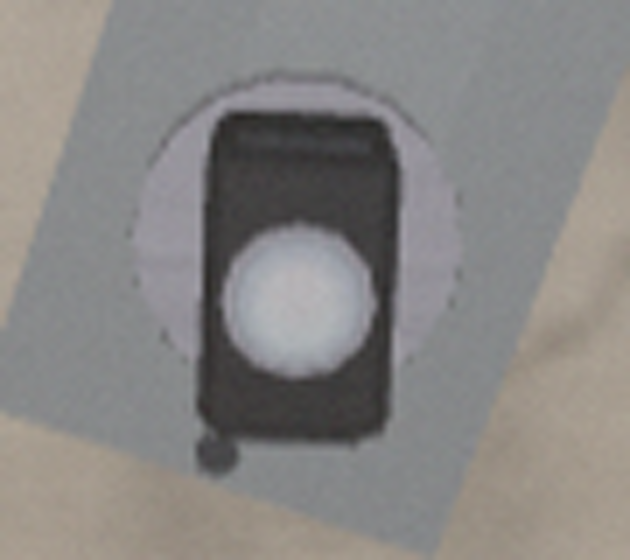

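Run:
```python
from h import *
import json
m=json.load(open("pics/w3.json"))
print(onz(m,282.4,183.1,.040),onz(m,282.5,192.8,.085),onz(m,282.2,182.5,.040))
T=lambda x,y,z:onz(m,240+(x+.5)/7-.5,150+(y+.5)/7-.5,z)[:2]
a,b,c,d=[T(*p,.08) for p in((218,150),(388,147),(386,437),(198,430))]
print(a,b,c,d,(a+b+c+d)/4,[np.degrees(np.arctan2(*(p-q))) for p,q in((a,d),(b,c))],np.degrees(np.arctan2(*(b-a)[::-1])),np.degrees(np.arctan2(*(c-d)[::-1])))
```

```text
[ 0.43719084 -0.16791755  0.04      ] [ 0.43701554 -0.16838124  0.085     ] [ 0.43698328 -0.16727639  0.04      ]
[ 0.42627973 -0.1489073 ] [ 0.44862324 -0.14863753] [ 0.44858685 -0.18824004] [ 0.42305356 -0.18710702] [ 0.43663584 -0.16822297] [np.float64(4.827484535763142), np.float64(0.05264911359175679)] 0.6917527019671835 -2.540775156976654
```

```bash
python3 -m handwheel '[[0.0016,0.003,-0.03,0,0,-0.02,0],[0.0016,0.003,-0.06,0,0,-0.02,0],[0.0016,0.003,-0.09,0,0,-0.02,0],[0.0016,0.003,-0.12,0,0,-0.02,0],[0.0016,0.003,-0.145,0,0,-0.02,0],[0.0016,0.003,-0.165,0,0,-0.02,0],[0.0016,0.003,-0.18,0,0,-0.02,0],[0.0016,0.003,-0.19,0,0,-0.02,0],[0.0016,0.003,-0.194,0,0,-0.02,0],[0.0016,0.003,-0.194,0,0,-0.02,0]]'
python3 -m handwheel '[[0,0,0,0,0,0,0],[0,0,0,0,0,0,0.1]]'
python3 - <<'E'
from h import *
snap("wrist","w4"); o=get_obs(); print(o["tcp_pos"],o["ee_rot"],o["finger_gap"])
E
```

```text
time: 5.0
tcp_pos: [0.437, -0.1682, 0.0447]
ee_rot: [-180.0, 0.0, -1.4]
force: [-0.3, 0.4, 0.7]
finger_gap: 0.0882
time: 5.2
tcp_pos: [0.4373, -0.1684, 0.0453]
ee_rot: [180.0, -0.1, -1.4]
force: [-0.6, -0.1, -0.5]
finger_gap: 0.082
[ 0.43722044 -0.16835456  0.04523758] [ 1.79967081e+02 -5.01447860e-02 -1.37820071e+00] 0.07965240627603139
```

View pics/w4.png

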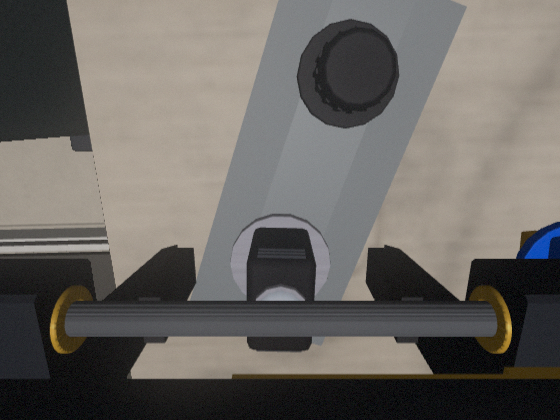

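The head sits centred between the open fingers: head at (281,290), fingertips at (170,280) and (390,280). Closing now.

```bash
python3 -m handwheel '[[0,0,0,0,0,0,1],[0,0,0,0,0,0,1],[0,0,0,0,0,0,1],[0,0,0,0,0,0,1],[0,0,0,0,0,0,1],[0,0,0,0,0,0,1]]'; python3 -m handwheel '[[0,0,0,0,0,0,1],[0,0,0,0,0,0,1],[0,0,0,0,0,0,1],[0,0,0,0,0,0,1]]'
```

```text
time: 5.85
tcp_pos: [0.4369, -0.1682, 0.0447]
ee_rot: [-180.0, 0.0, -1.4]
force: [-0.3, -1.3, 0.2]
finger_gap: 0.0333
time: 6.25
tcp_pos: [0.437, -0.1682, 0.0447]
ee_rot: [-180.0, 0.0, -1.4]
force: [1.0, -0.2, -0.4]
finger_gap: 0.0257
```

```bash
python3 -m handwheel '[[0,0,0,0,0,0,1],[0,0,0.01,0,0,0,1],[0,0,0.025,0,0,0,1],[0,0,0.04,0,0,0,1],[0,0,0.06,0,0,0,1],[0,0,0.08,0,0,0,1],[0,0,0.1,0,0,0,1],[0,0,0.12,0,0,0,1],[0,0,0.12,0,0,0,1]]'
python3 - <<'E'
from h import *
snap("wrist","w5");snap("side","d5"); o=get_obs(); print(o["tcp_pos"],o["ee_rot"],o["finger_gap"],o["force"])
E
```

```text
time: 7.15
tcp_pos: [0.4378, -0.1687, 0.1672]
ee_rot: [179.8, -0.2, -1.4]
force: [-0.4, 0.8, 0.1]
finger_gap: 0.0258
[ 0.4367568  -0.16809365  0.16452581] [ 1.79997985e+02 -1.82047225e-03 -1.37690255e+00] 0.02578677538569432 [ 0.74342692 -0.04896495 -2.14412496]
```

View pics/w5.png

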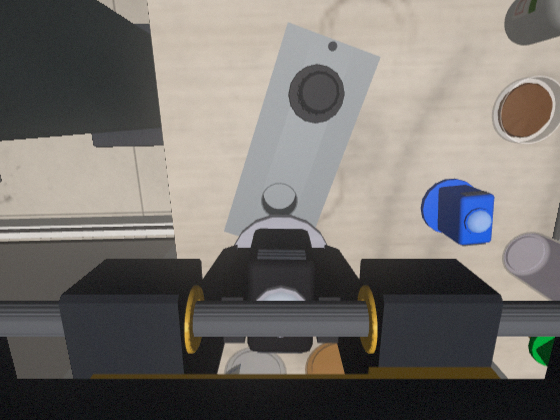

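View pics/d5.png

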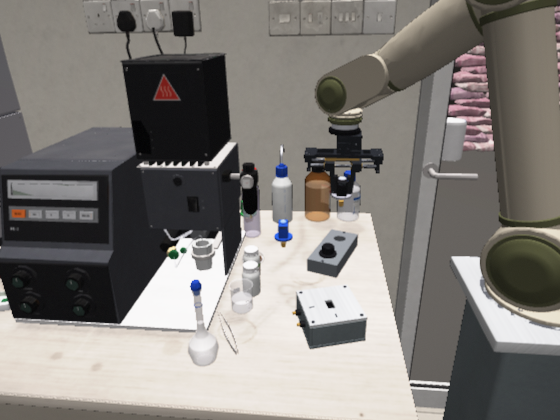

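Run:
```python
from h import *
import json
for f in("w4","w5"):
    a=cv2.imread(f"pics/{f}.png"); cv2.imwrite(f"pics/{f}c.png",cv2.resize(a[205:300,220:345],(0,0),fx=5,fy=5,interpolation=2))
m4=json.load(open("pics/w4.json"));m5=json.load(open("pics/w5.json"))
for r in(212,214,216):print(r,onz(m4,281,r,.040))
for r in(215,217,219):print(r,onz(m5,281,r,.1645-.0047),onz(m5,281,r,.1645-.0067))
```

```text
212 [ 0.43785785 -0.1422195   0.04      ]
214 [ 0.43783412 -0.14320037  0.04      ]
216 [ 0.43781031 -0.1441845   0.04      ]
215 [ 0.43836105 -0.14465781  0.1598    ] [ 0.43835853 -0.14524934  0.1578    ]
217 [ 0.43833701 -0.14565772  0.1598    ] [ 0.43833418 -0.14626236  0.1578    ]
219 [ 0.4383129  -0.14666098  0.1598    ] [ 0.43830974 -0.14727879  0.1578    ]
```

View pics/w4c.png

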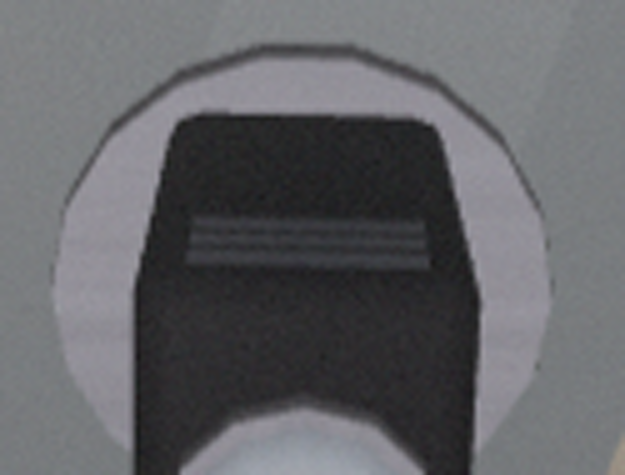

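View pics/w5c.png

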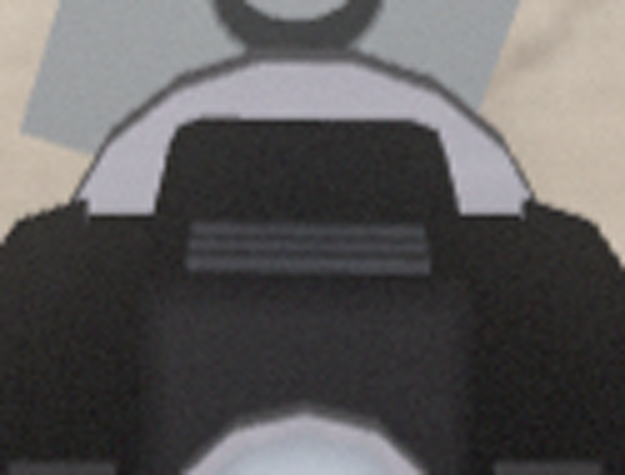

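```bash
python3 -m handwheel '[[0.003,0.035,0,0,0,0.05,1],[0.007,0.08,0,0,0,0.1,1],[0.011,0.125,0,0,0,0.17,1],[0.015,0.17,0,0,0,0.24,1],[0.019,0.215,0,0,0,0.29,1],[0.023,0.26,0,0,0,0.323,1],[0.026,0.295,0,0,0,0.323,1],[0.0275,0.3133,0,0,0,0.323,1],[0.0275,0.3133,0,0,0,0.323,1],[0.0275,0.3133,0,0,0,0.323,1]]'; python3 -m handwheel '[[0,0,-0.02,0,0,0,1],[0,0,-0.035,0,0,0,1],[0,0,-0.045,0,0,0,1],[0,0,-0.045,0,0,0,1],[0,0,-0.045,0,0,0,1],[0,0,-0.045,0,0,0,1]]'
python3 - <<'E'
from h import *
import json
o=get_obs(); m,a=snap("wrist","w6"); p=o["tcp_pos"];print(p,o["ee_rot"],o["finger_gap"],o["force"])
a=cv2.imread("pics/w6.png"); cv2.imwrite("pics/w6c.png",cv2.resize(a[180:300,210:350],(0,0),fx=5,fy=5,interpolation=2))
y=np.radians(o["ee_rot"][2]); ty=np.array([np.sin(y),-np.cos(y)]);tx=np.array([np.cos(y),np.sin(y)])
for r in(214,216,218): q=onz(m,281,r,p[2]-.0047)[:2]-p[:2]; print(r,q@tx,q@ty)
R=cv2.Rodrigues(np.array(m["rvec"]))[0]
sl=np.array([.4645,.1453,.055]); Y=np.radians(17.1); sy=np.array([-np.sin(Y),np.cos(Y),0]);sx=np.array([np.cos(Y),np.sin(Y),0])
print([proj(m,sl+i*.0072*sx+j*.0132*sy).round(1) for i,j in((-1,-1),(-1,1),(1,1),(1,-1))])
E
python3 -c 1
```

```text
time: 8.25
tcp_pos: [0.464, 0.1448, 0.1638]
ee_rot: [-180.0, 0.1, 17.2]
force: [-0.5, 0.1, -1.2]
finger_gap: 0.0256
time: 8.85
tcp_pos: [0.4649, 0.1449, 0.1204]
ee_rot: [180.0, -0.1, 17.1]
force: [-0.2, 0.0, -1.5]
finger_gap: 0.0254
[0.46486631 0.14488332 0.12040401] [ 1.79981593e+02 -6.93224139e-02  1.71148112e+01] 0.025399591883889495 [-0.20180692  0.03580073 -1.53069136]
214 0.0003278779674567145 -0.025438537312218772
216 0.0003277254212730802 -0.024458432391721734
218 0.0003275723678928832 -0.023475068747304234
[array([269.3, 243.2]), array([268.9, 205.4]), array([290.9, 205.4]), array([290.6, 243.1])]
```

View pics/w6c.png

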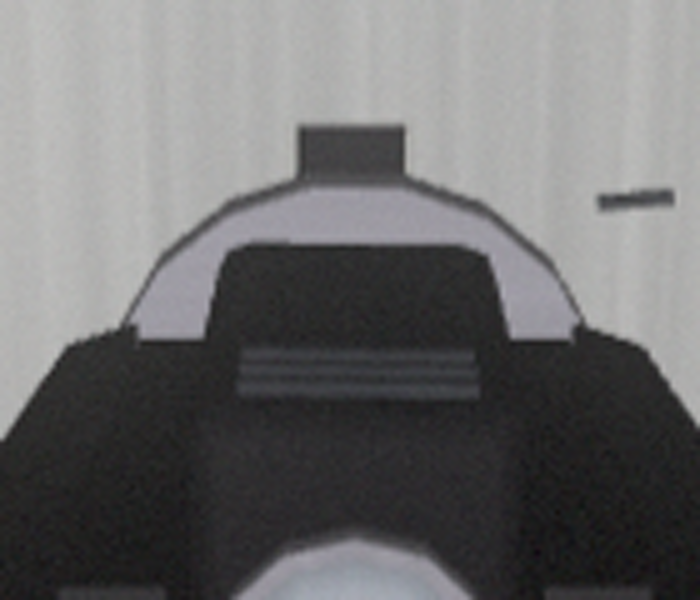

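View pics/w6.png

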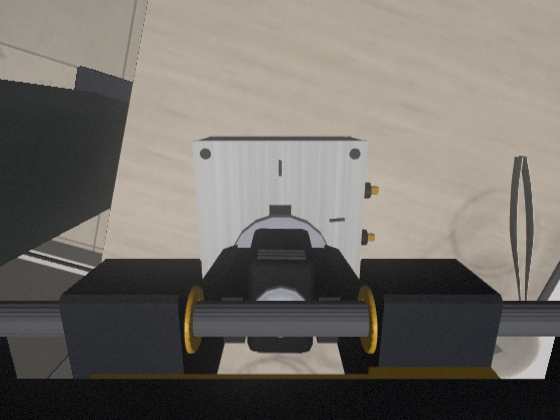

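```bash
python3 -m handwheel '[[-0.0001,0.0004,-0.01,0,0,0,1],[-0.0001,0.0004,-0.02,0,0,0,1],[-0.0001,0.0004,-0.026,0,0,0,1],[-0.0001,0.0004,-0.029,0,0,0,1],[-0.0001,0.0004,-0.032,0,0,0,1],[-0.0001,0.0004,-0.034,0,0,0,1],[-0.0001,0.0004,-0.036,0,0,0,1],[-0.0001,0.0004,-0.036,0,0,0,1]]'; python3 -c "
from cell import get_obs
o=get_obs();print(o['tcp_pos'],o['force'],o['torque'])"
```

```text
time: 9.7
tcp_pos: [0.4643, 0.1455, 0.0836]
ee_rot: [-180.0, 0.0, 17.1]
force: [-0.7, -0.1, -2.0]
finger_gap: 0.0258
[0.46433127 0.1454701  0.08361791] [-0.74450855 -0.0646004  -1.9908565 ] [-0.07289246  0.01480989  0.05958943]
```

The foot has entered the slot with no contact force. I continue down towards the spring.

```bash
python3 -m handwheel '[[0,0,-0.003,0,0,0,1],[0,0,-0.006,0,0,0,1],[0,0,-0.008,0,0,0,1],[0,0,-0.01,0,0,0,1],[0,0,-0.01,0,0,0,1]]'; python3 -m handwheel '[[0,0,-0.002,0,0,0,1],[0,0,-0.004,0,0,0,1],[0,0,-0.006,0,0,0,1],[0,0,-0.007,0,0,0,1],[0,0,-0.008,0,0,0,1],[0,0,-0.008,0,0,0,1]]'; python3 -c "
from cell import get_obs
o=get_obs();print(o['tcp_pos'],o['force'],o['torque'])"
```

```text
time: 10.2
tcp_pos: [0.4644, 0.1455, 0.0737]
ee_rot: [180.0, 0.0, 17.1]
force: [-0.8, -1.1, 2.3]
finger_gap: 0.0259
time: 10.8
tcp_pos: [0.4644, 0.1455, 0.0659]
ee_rot: [180.0, -0.0, 17.1]
force: [-2.4, -0.7, 7.4]
finger_gap: 0.0257
[0.46444224 0.1454845  0.06591656] [-2.43681358 -0.72853334  7.37793098] [-0.16157643  0.49346962 -0.01677691]
```

```bash
python3 -m handwheel '[[0,0,-0.0004,0,0,0,1],[0,0,-0.0008,0,0,0,1],[0,0,-0.0008,0,0,0,1]]'
python3 - <<'E'
from h import *
o=get_obs();print(o['tcp_pos'],o['force'],o['torque']); snap("side","d7"); a=cv2.imread("pics/d7.png"); cv2.imwrite("pics/d7c.png",cv2.resize(a[220:350,270:390],(0,0),fx=4.5,fy=4.5,interpolation=2))
E
```

```text
time: 11.1
tcp_pos: [0.4645, 0.1455, 0.0657]
ee_rot: [180.0, -0.0, 17.1]
force: [-4.4, -1.3, 13.3]
finger_gap: 0.026
[0.4644974  0.14550237 0.06570771] [-4.4030853  -1.2710131  13.31866501] [-2.70944220e-01  8.96510729e-01 -7.47883981e-04]
```

View pics/d7c.png

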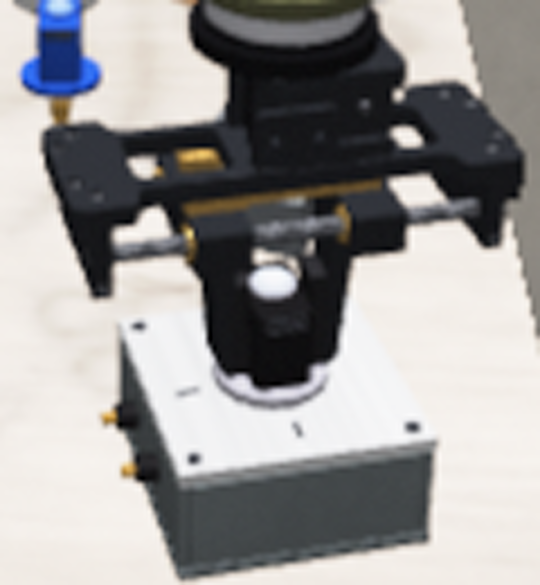

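The collar is on the plate: the side view shows its rim at crop (270,385) touching the plate, and the force has risen to 13 N at z = 0.0657. Twisting clockwise now.

```bash
python3 -m handwheel '[[0,0,0,0,0,-0.08,1],[0,0,0,0,0,-0.18,1],[0,0,0,0,0,-0.28,1],[0,0,0,0,0,-0.38,1],[0,0,0,0,0,-0.48,1],[0,0,0,0,0,-0.58,1],[0,0,0,0,0,-0.68,1],[0,0,0,0,0,-0.78,1]]'; python3 -c "
from cell import get_obs
o=get_obs();print(o['tcp_pos'],o['force'],o['torque'])"
```

```text
time: 11.95
tcp_pos: [0.4654, 0.1455, 0.0657]
ee_rot: [-179.9, -0.2, -27.8]
force: [-0.4, -0.5, 8.6]
finger_gap: 0.0254
[0.46542332 0.14545985 0.06573721] [-0.40750433 -0.49803501  8.58081421] [-0.21559843  0.04138814  0.07699655]
```

```bash
python3 -m handwheel '[[0,0,-0.0002,0,0,-0.1,1],[0,0,-0.0003,0,0,-0.2,1],[0,0,-0.0003,0,0,-0.3,1],[0,0,-0.0003,0,0,-0.4,1],[0,0,-0.0003,0,0,-0.5,1],[0,0,-0.0003,0,0,-0.6,1],[0,0,-0.0003,0,0,-0.66,1],[0,0,-0.0003,0,0,-0.7,1],[0,0,-0.0003,0,0,-0.7,1]]'; python3 -c "
from cell import get_obs
o=get_obs();print(o['tcp_pos'],o['ee_rot'],o['force'],o['torque'])"
```

```text
time: 12.85
tcp_pos: [0.466, 0.1449, 0.0658]
ee_rot: [-179.8, -0.2, -67.7]
force: [1.2, -4.0, 9.8]
finger_gap: 0.0255
[0.46604894 0.14488383 0.06575912] [-1.79784972e+02 -1.51940220e-01 -6.77041003e+01] [ 1.24862768 -4.04182869  9.77777868] [-0.90018075 -0.08935851  0.08391158]
```

```bash
for i in 1 2; do python3 -m handwheel '[[0,0,0,0,0,-0.03,1],[0,0,0,0,0,-0.06,1],[0,0,0,0,0,-0.06,1]]'; python3 -c "
from cell import get_obs
o=get_obs();print(o['ee_rot'],o['force'],o['torque'])";done
```

```text
time: 13.15
tcp_pos: [0.4661, 0.1448, 0.0658]
ee_rot: [-179.8, -0.1, -71.1]
force: [1.9, -5.1, 9.8]
finger_gap: 0.0259
[-1.79779065e+02 -1.48898802e-01 -7.11163100e+01] [ 1.87364715 -5.05672163  9.80007113] [-0.99070305 -0.09879422  0.13781966]
time: 13.45
tcp_pos: [0.466, 0.1448, 0.0657]
ee_rot: [-179.8, -0.1, -74.5]
force: [0.7, -5.8, 11.1]
finger_gap: 0.0258
[-1.79783896e+02 -1.44939383e-01 -7.45366809e+01] [ 0.69618414 -5.79379686 11.08158991] [-1.13009078 -0.01244498  0.22996052]
```

```bash
python3 -m handwheel '[[0,0,0,0,0,-0.03,1],[0,0,0,0,0,-0.05,1],[0,0,0,0,0,-0.05,1]]'
python3 - <<'E'
from h import *
o=get_obs();print(o['ee_rot'],o['force'],o['torque']); snap("wrist","w8");snap("side","d8")
E
```

```text
time: 13.75
tcp_pos: [0.466, 0.1447, 0.0658]
ee_rot: [-179.8, -0.2, -77.3]
force: [1.5, -7.4, 11.2]
finger_gap: 0.0257
[-1.79775317e+02 -1.53793213e-01 -7.73469223e+01] [ 1.49213348 -7.43117783 11.24125411] [-1.19736209 -0.07591306  0.45126262]
```

View pics/w8.png

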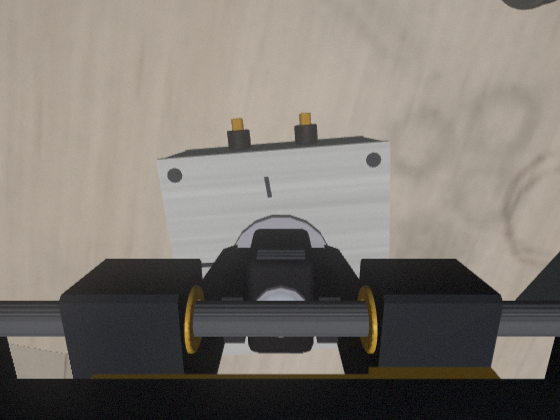

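```bash
python3 -m handwheel '[[0,0,0,0,0,0,1],[0,0,0,0,0,0,1],[0,0,0,0,0,0,1],[0,0,0,0,0,0,1],[0,0,0,0,0,0,1]]'
python3 - <<'E'
from h import *
o=get_obs();print(o['force'],o['torque'],o['time']); m,a=snap("side","d9"); m2,a2=snap("scene","s9")
cv2.imwrite("pics/d9c.png",cv2.resize(a[200:350,220:390,::-1],(0,0),fx=4,fy=4,interpolation=2))
E
```

```text
time: 14.35
tcp_pos: [0.466, 0.1447, 0.0658]
ee_rot: [-179.8, -0.2, -77.3]
force: [1.5, -6.4, 9.8]
finger_gap: 0.0256
[ 1.46560393 -6.42790908  9.8432382 ] [-1.16263265 -0.08422749  0.45443447] 14.35
```

View pics/d9c.png

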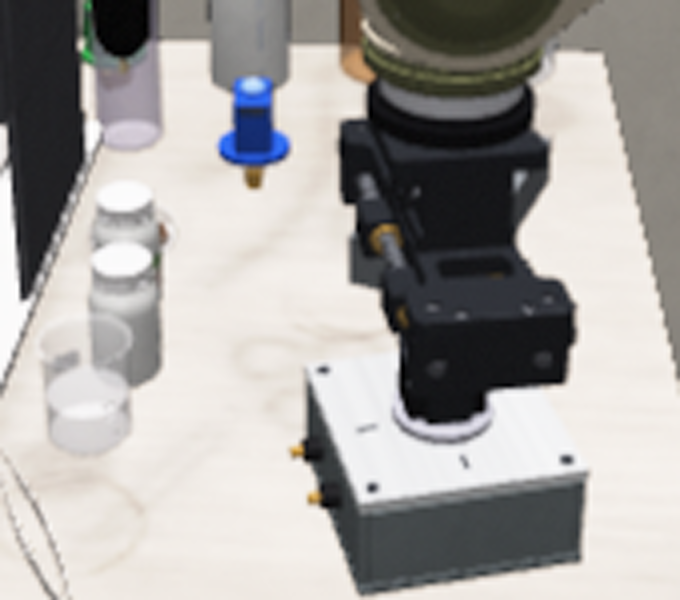

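View pics/s9.png

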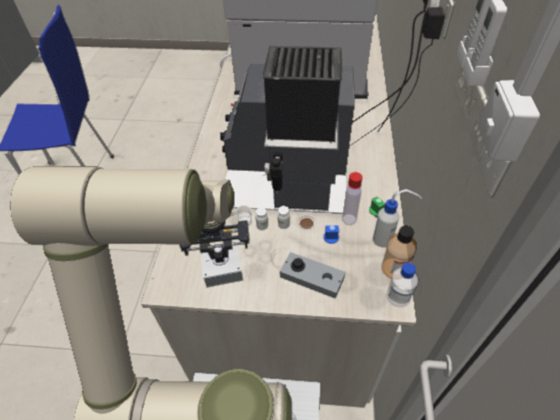

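```bash
python3 -m handwheel '[[0,0,-0.0003,0,0,0,1],[0,0,-0.0006,0,0,0,1],[0,0,-0.0006,0,0,0,1],[0,0,-0.0006,0,0,0,1]]'
python3 - <<'E'
from cell import get_obs,sign_off
o=get_obs();print(o['tcp_pos'],o['ee_rot'],o['force'],o['torque']); print(sign_off())
E
```

```text
time: 14.85
tcp_pos: [0.4662, 0.1447, 0.0657]
ee_rot: [-179.7, -0.2, -77.3]
force: [-0.9, -7.2, 16.2]
finger_gap: 0.0261
[0.46621242 0.14469569 0.0657112 ] [-1.79745121e+02 -1.56788486e-01 -7.73188220e+01] [-0.90652815 -7.16583794 16.17696867] [-1.23509441  0.28113171  0.44984511]
the job is handed in; nothing more can be done
None
```

The lamp cartridge is plugged into the tester, pushed down and twisted clockwise to the stop. I handed the job in at about 14.9 s, still gripping it there.

**Pushed in:** The last vertical force was about 16 N, against about 8 N for the full spring. The tool height held at 0.0657 m, and the side view shows the collar on the plate.

**Turned:** The gripper turned 94.4°. The twisting moment rose from 0.08 to 0.45 N m, well above the spring's 0.11, so the socket is at its stop.

**Left in place:** The cap, both sample bottles and the beaker look undisturbed in the last pictures.

**Disagreements:**
- The turn is larger than the stop's 84.8°, by about the foot's play in its pocket and some give in the grip.
- The tool ended about 1.7 mm off the slot centre in x, with a side load of about 7 N.
- The scene and side cameras differed by about 6 mm in x. I used the wrist camera, which agreed with itself to about 0.2 mm between two tool angles.

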